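# Clear the glass ball, then tuck the cover strip under the lapped heat plate

## Task

On the glass bench, first take the white glass ball out of the hole in the heat board and lower it gently to the bottom of the wide clay pot and let go of it, no dropping. Then take the cover strip by its wooden rib, tuck its long free edge under the lapped steel plate without lifting that plate, centred and square to it, and push it fully home against the block behind. Finish while still holding the strip there, pressed firmly flat on the board; do not let go, and leave everything else on the bench where it is.

Things in the scene. Friction and masses are not known exactly. Their poses are not given: they have to be found in the camera images.
- ball_center (a point): Centre of the loose white glass ball, 56 mm in diameter, about 220 g. It starts seated in the board's round hole, its centre about 24 mm above the board's top.
- ball: The same ball as a body; its axes turn as it rolls. Use ball_center for its place.
- pot_in (a point): Centre of the inner floor of the wide clay pot, 5 mm above the bench. The pot is fixed upright. Inside it is 128 mm across at the floor, widening to 144 mm at the rim; the rim is 57 mm above the inner floor, the wall 4 mm thick.
- pot: The same clay pot as a body; origin at the centre of its underside, on the bench. 152 mm across and 62 mm high outside.
- board: The fixed grey heat board, 190 mm (its x) by 220 mm (its y), 20 mm thick, lying flat on the bench, turned up to 0.2 rad. Origin: centre of its underside; x runs from the robot towards the lapped plate. A vertical 30 mm hole, centred at x = -25 mm, y = 0, goes through it; the tucked strip covers it.
- stop (a point): On the board's top surface (20 mm above the bench), at board x = 50 mm, y = 0: the middle of the foot of the stop face of the fixed steel block, 8 mm high and 180 mm long in y, that carries the lapped plate. Axes as the board's: x points into the block, y along the stop face, z up.
- lap_edge (a point): Middle of the lower front edge of the lapped dark steel plate (180 mm long in y, 5 mm thick, about 300 g). The plate lies on the block and overhangs the stop face by 35 mm towards the robot, leaving a slot 8 mm high over the board, 35 mm deep and open at both ends. Axes as the board's while the plate lies down.
- lap (a joint): Hinge of the lapped plate along its rear edge, 45 mm behind the stop face: 0 lying flat (as it starts, held only by its weight), growing as its front edge is lifted, rad. The plate swings freely up to 1.3.
- strip: The loose cover strip, about 190 g: a flat aluminium plate 100 mm (its x) by 140 mm (its y), 4 mm thick, with a wooden rib along y standing on it. Origin: centre of its underside. It starts flat on the bench, rib up, beside the board. The edge to tuck is the free one at x = +50 mm, far from the rib. Fully home, its axes are the board's and its origin lies on the board's top, over the board's origin.
- strip_grip (a point): Centre of the strip's wooden rib, at strip x = -35 mm, y = 0, 26 mm above the underside. The rib is 90 mm long in y, 10 mm thick in x and 40 mm high (its top 44 mm above the underside); it is grasped across its 10 mm. Axes as the strip's.
- strip_lead (a point): Middle of the strip's free edge, the one to tuck, at half thickness (2 mm above the underside). Axes as the strip's.
- strip_back (a point): Middle of the strip's opposite edge beside the rib, at half thickness (2 mm above the underside). Axes as the strip's.
- paddle: Bystander: a flat spatula-like paddle 170 mm long, lying between robot and board. Origin: middle of its underside.
- tweezers: Bystander: steel tweezers 130 mm long, 8 mm high, lying between robot and board. Origin: middle of the underside.
- jar: Bystander: closed glass jar, 60 mm across, 90 mm tall, beyond the board. Origin: centre of its underside.
- holder: Bystander: brass ring 44 mm across, 12 mm high, beyond the board. Origin: centre of its underside.
- weight: Bystander: knobbed brass weight, 40 mm across, 55 mm tall, on the robot's side. Origin: centre of its underside.
- marver: Bystander: dark steel block 70 x 50 x 20 mm, beyond the board. Origin: centre of its underside.
- cup: Bystander: small steel cup 64 mm across, 55 mm tall, beyond the board. Origin: centre of its underside.
Mind the look-alikes: they are no part of the job. Leave any pink look-alike of the ball alone.

How it is judged:
On the way, in this order (a step that is already met when the one before it is completed fails the run):
1. the ball lies on the floor of the pot, let go (horizontal distance between ball_center and pot_in below 0.05 m and z of ball_center in the frame of pot_in below 0.034 m and contact force between the fingers and ball below 0.1 N), for 0.2 s.
2. the strip's free edge is at least 10 mm in under the lapped plate (horizontal distance between ball_center and pot_in below 0.05 m and z of ball_center in the frame of pot_in below 0.034 m and x of strip_lead in the frame of stop above -0.025 m and z of strip_lead in the frame of stop below 0.0065 m and y of strip_lead in the frame of stop between -0.04 and 0.04 m), for 0.1 s.
At the end, for the whole second after the job is handed in: Ball on the pot's floor, let go. Strip's free edge within 6 mm of the stop face, centred within 15 mm, square within 0.07 rad, both long edges within 2 mm of the board; lapped plate down (under 0.02 rad). Fingers bear on the strip over 3 N, it presses the board over 5 N and is still (all of step 1 and x of strip_lead in the frame of stop above -0.006 m and y of strip_lead in the frame of stop between -0.015 and 0.015 m and z of each of strip_lead, strip_back in the frame of stop below 0.0042 m and angle between the x axis of strip and the x axis of stop, either way round below 0.07 rad and value of joint lap below 0.02 rad and contact force between strip and board above 5 N and contact force between the fingers and strip above 3 N and linear speed of strip below 0.02 m/s); the arm keeps its last pose, push and grip.
It fails at once if the lapped plate is lifted by more than 0.06 rad (5 mm at its edge) (value of joint lap above 0.06 rad).
It fails at once if the ball drops into the pot (falls inside it at over 0.6 m/s) (horizontal distance between ball_center and pot_in below 0.07 m and z of ball_center in the frame of pot_in below 0.07 m and linear speed of ball above 0.6 m/s).
It fails at once if the ball is pressed on or struck against the pot with over 35 N (contact force between ball and pot above 35 N).
It fails at once if a bystander is moved by more than 30 mm (distance of any of paddle, tweezers, jar, holder, weight, marver, cup from where it was at the start of the episode above 0.03 m).
It also fails if it takes over 61 s, if anything falls off the work surface, if the arm or the gripper's body presses on something with over 40 N, if the wrist force passes 120 N, or if a joint passes its speed limit or range.

## Robot

A 7-joint arm with a two-finger parallel gripper is mounted at the origin on the work surface. World frame = base frame: x ahead of the robot, y to its left, z up, the work surface at z = 0. Lengths are in m, angles in rad, forces in N, time in s.
With the tool pointing down it reaches from about 0.375 to 0.925 m from the base axis. Payload 3.1 kg.
Tool frame: the origin (TCP) lies at the very end of the fingers, on their centre line; the grasp point (between the pads) lies 19 mm behind it (tcp_to_grasp is the distance from the TCP to the grasp point, in m); z points along the fingers, y is the direction in which the jaws open and shut (so a half turn about z gives the same grasp; the last joint's range is limited). The gripper opens to 85 mm and grips with 20 to 120 N. Pads are 22 mm wide; open, the fingers measure 114 mm over their backs; the gripper's body (76 mm by 85 mm) begins 54 mm behind the grasp point. The pads swing forward as they close: fully open they stand 13 mm farther back than shut.
Start: joints at [1.022, 0.383, 0.044, 1.598, -0.018, 1.161, -0.05], TCP at [0.283, -0.585, 0.231] pointing down, gripper open.
Joint ranges: [-2.61, 2.61], [-0.41, 2.15], [-1.48, 1.57], [0, 2.5], [-1.57, 4.71], [0.05, 1.97], [-2.85, 2.85]. Speed limits (rad/s): [2.79, 2.79, 3.14, 3.14, 3.14, 3.14, 3.14].

## Interface

Orientations are given as a unit quaternion [x, y, z, w].
In Python, from cell import get_obs, camera, calibration, sign_off, search_frame, tcp_to_grasp gives the robot as it stands. The module is installed in compiled form; this text tells all that it offers.
- The arm moves only by the tool apply_moves, never from a script. Its arguments are lists of equal length, an entry for each row: "travel": the shift along the tool's x, y, z in units of 30 mm (1.0 is 30 mm), a list of three; "turn": the turn about the tool's z in units of 6 degrees (1.0 is 6 degrees). In form: {"travel": [[tx, ty, tz], ...], "turn": [turn, ...]}. A call has 1 to 12 rows; each row is the pose to reach, as a shift and turn from the pose commanded when the call began, along the tool's axes at that moment; what a row does not reach only later rows make up. A row lasts 1/10 s, in which the tool goes at most 50 mm and 8.59 degrees, less where a joint would pass 70% of its speed; a pose out of reach is approached as far as the arm can. A call with a gripper value outside its range is refused whole. "gripper" is the closure, from -1 (fully open) to 1 (shut), set as the call begins (left out, the last holds). The fingers move at their own pace and stop on an object; "force" is the grip in N (left out, the last holds). Time passes only in rows, so rows that repeat a pose let the fingers close. It gives the time, the measured TCP pose, the force and the opening at its end, in the units of the state.
- get_obs(): the state, without advancing time (a new reading comes with each control period).
- camera(name): name is "scene" or "top"; returns the picture (400x640x3 uint8, blue, green, red); there is no depth.
- calibration(name): a dict with "fx", "fy", "cx", "cy" (pixels), "camera_from_world" (4x4, takes a point from world to camera coordinates). Camera axes: x right, y up, looking along -z (the intrinsics and any distortion apply to the point x, -y, -z); pixel columns grow to the right and rows downward; lengths in m; the calibration is good to about 2 mm. A picture is of the moment at which its call begins. calibration takes no time and is no camera call.
- sign_off(): hands the job in, once; it reports no verdict.
Trained networks look in the newest picture that a camera, given by its name, has taken for a name from the list of things; names that differ only in an ending like _2 or _b are one class to them, and where a whole thing is asked for, a point or a joint stands for the part that bears it (a point fixed in the world has none). Each returns a list of dicts, best first, with "score" (0 to 1); they miss things now and then, are a little off and sometimes report something else, mostly with a low value. They report only what shows in the picture. A call takes as long as a camera call. They do not tell look-alikes from the thing itself.
- search_frame(camera, label): "centre" ([x, y, z] in m, in world coordinates, good to about 4 mm: the middle of the surface that is visible of it).
The state is a dict: "clock": time; "joint_pos": joint angles; "qd": joint speeds; "effort": joint torques, N m; "tool_pos": TCP position; "tcp_rot": TCP orientation; "contact_force": force on the tool from outside, world axes, zero at the start; "wrist_torque": the same for the moment, N m; "grip_width": finger opening in m.
Only numpy, scipy, OpenCV 4.12 (cv2) and the standard library are available. Lean on these libraries where they do the work, as an engineer would, in place of code of your own. Each camera call takes 0.05 s, during which the arm holds its last target. There are 200 camera calls.

## Working session

There is one attempt and no reset: what is moved stays moved. The work goes in short steps, Python scripts to look and compute and a tool call to move; the robot and the scene stay as the last step left them, time stands still between calls to the robot, and variables do not carry over. Pictures are saved under pics/ and viewed, about 8 in all and at most 12, crops included, and the job is handed in when it is done.

Besides the shell and the picture viewer there is one more tool, called after "Request:" as name(argument=value, ...), one argument or row to a line, values as JSON. apply_moves: Moves the arm, as the interface text tells. Its arguments: {"type":"object","properties":{"travel":{"type":"array"},"turn":{"type":"array"},"gripper":{"type":"number"},"force":{"type":"number"}},"required":["travel","turn"]}

```bash
mkdir -p pics
cat > h.py <<'E'
import numpy as np, cv2
from cell import *
def proj(cam,P):
    c=calibration(cam);p=np.atleast_2d(P);p=np.c_[p,np.ones(len(p))]@np.array(c["camera_from_world"]).T
    return np.c_[c["fx"]*p[:,0]/-p[:,2]+c["cx"],c["fy"]*-p[:,1]/-p[:,2]+c["cy"]]
def ray(cam,uv,z):
    c=calibration(cam);M=np.linalg.inv(np.array(c["camera_from_world"]))
    d=M[:3,:3]@np.array([(uv[0]-c["cx"])/c["fx"],-(uv[1]-c["cy"])/c["fy"],-1]);o=M[:3,3]
    return o+d*(z-o[2])/d[2]
E
python3 - <<'E'
from h import *
np.set_printoptions(precision=4,suppress=True)
for n in("scene","top"):
    im=camera(n);cv2.imwrite(f"pics/{n}0.png",im);c=calibration(n);print(n,c)
    for l in["ball","pot","board","stop","lap_edge","strip","strip_grip","strip_lead","strip_back","paddle","tweezers","jar","weight","cup"]:
        for r in search_frame(n,l)[:3]:print(n,l,round(r["score"],2),np.round(r["centre"],4),proj(n,r["centre"])[0].round())
print(get_obs())
E
```

```text
scene {'fx': 377.97110768890286, 'fy': 377.97110768890286, 'cx': 316.4654913481277, 'cy': 192.79254754243013, 'camera_from_world': array([[ 0.7958,  0.6056,  0.0017, -0.456 ],
       [-0.3861,  0.5051,  0.7719,  0.1985],
       [ 0.4666, -0.6149,  0.6358, -1.182 ],
       [ 0.    ,  0.    ,  0.    ,  1.    ]])}
scene ball 0.96 [ 0.7679 -0.0849  0.046 ] [369. 246.]
scene ball 0.89 [0.5524 0.0157 0.0606] [314. 176.]
scene ball 0.82 [ 0.4805 -0.1716  0.042 ] [235. 212.]
scene pot 0.47 [ 0.5483 -0.0229  0.0157] [302. 198.]
scene board 0.6 [ 0.5457 -0.0225  0.0172] [302. 197.]
scene stop 0.66 [0.6293 0.005  0.0329] [337. 200.]
scene lap_edge 0.65 [0.6183 0.0062 0.0319] [334. 198.]
scene strip 0.7 [0.5432 0.3302 0.0069] [376. 139.]
scene strip_grip 0.82 [0.5444 0.3299 0.0047] [376. 140.]
scene strip_lead 0.58 [ 0.5054 -0.3166  0.0219] [191. 264.]
scene strip_lead 0.56 [0.5456 0.3251 0.0057] [375. 140.]
scene strip_back 0.56 [ 0.3942 -0.1661  0.0298] [212. 199.]
scene paddle 0.95 [ 0.3502 -0.0573  0.0058] [235. 178.]
scene tweezers 0.47 [0.3978 0.0955 0.0048] [287. 158.]
scene jar 0.68 [ 0.
[... 1460 characters left out ...]
-0.1575  0.03  ] [385. 273.]
top weight 0.52 [ 0.7607 -0.1649  0.0092] [388. 143.]
top cup 0.9 [ 0.7369 -0.2706  0.0271] [426. 150.]
top cup 0.47 [ 0.5296 -0.3269  0.0033] [444. 224.]
{'clock': 1.5, 'joint_pos': array([ 1.0222,  0.3829,  0.0439,  1.5979, -0.0179,  1.1612, -0.0499]), 'qd': array([ 0.0016, -0.0009,  0.001 , -0.0002, -0.0001, -0.001 ,  0.0024]), 'effort': array([ -0.    , -43.3432,   1.023 , -24.991 ,   0.0105,   0.0018,
         0.    ]), 'tool_pos': array([ 0.2832, -0.585 ,  0.2313]), 'tcp_rot': array([ 0.9747,  0.2235,  0.    , -0.    ]), 'contact_force': array([ 0.0678, -0.7146, -0.227 ]), 'wrist_torque': array([ 0.0147, -0.0067, -0.0258]), 'grip_width': 0.0854299388901524}
```

View pics/top0.png

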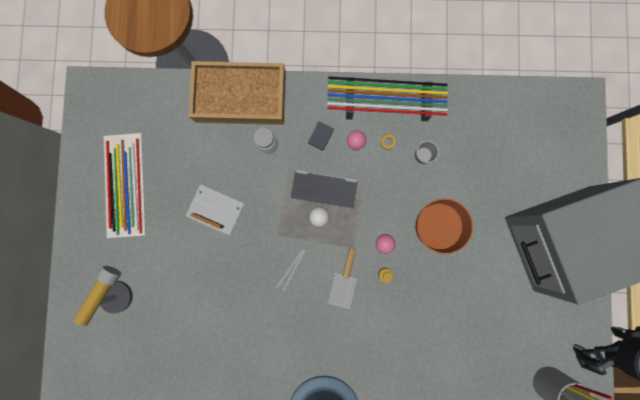

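View pics/scene0.png

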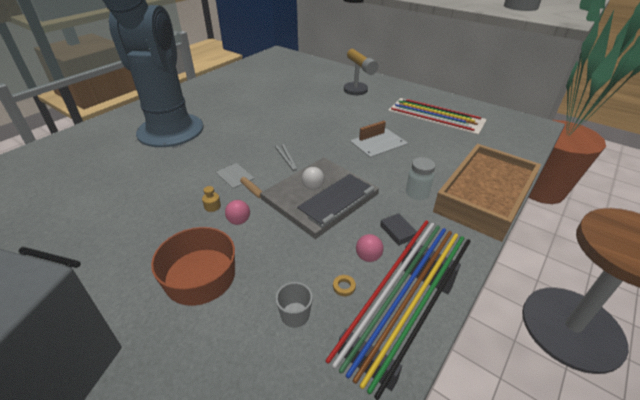

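White ball: (319,217) in top, seated in the board hole. The look-alikes are pink balls at (386,243) and (357,140). For the container, the brown pot is at (444,226); the grey cup at (427,152) is not it. The strip is at (216,211), with its rib at (207,221). Next come segmentation fits and a close crop.

```bash
cat > seg.py <<'E'
from h import *
np.set_printoptions(precision=4,suppress=True)
def comp(mask,near):
    n,l,s,c=cv2.connectedComponentsWithStats(mask.astype(np.uint8))
    ok=[i for i in range(1,n) if s[i,4]>25]
    i=min(ok,key=lambda i:np.hypot(*(c[i]-near)));return l==i,c[i],s[i]
def world(cam,m,z):
    ct=max(cv2.findContours(m.astype(np.uint8),0,cv2.CHAIN_APPROX_NONE)[0],key=len)[:,0]
    return np.array([ray(cam,p,z)[:2] for p in ct])
def rect(cam,m,z):
    r=cv2.minAreaRect((world(cam,m,z)*1000).astype(np.float32));return r
E
python3 - <<'E'
from seg import *
im={n:cv2.imread(f"pics/{n}0.png") for n in("top","scene")}
a=im["top"]; 
for n,ps in dict(top=[(325,190),(290,225),(319,217),(230,200),(207,221),(444,226),(386,243),(270,200)],scene=[(335,200),(285,190),(312,177),(380,145),(370,131),(195,265)]).items():
    for p in ps: print(n,p,im[n][p[1],p[0]])
k={}
for n in im:
    hsv=cv2.cvtColor(im[n],cv2.COLOR_BGR2HSV);v=hsv[...,2].astype(int);s=hsv[...,1].astype(int);h=hsv[...,0]
    P=lambda p:proj(n,p)[0]
    m,c,st=comp((v>165)&(s<45),P([.545,.02,.05]));print(n,"ball",st,"xy@.044",ray(n,(st[0]+st[2]/2-.5,st[1]+st[3]/2-.5),.044))
    m,c,st=comp(v<90,P([.62,.014,.033]));print(n,"plate",st,rect(n,m,.033))
    m,c,st=comp((v>140)&(s<45),P([.56,.32,.004]));print(n,"strip",st,rect(n,m,.004))
    m,c,st=comp((s>110)&(h<20),P([.535,.34,.044]));print(n,"rib",st,rect(n,m,.044))
    m,c,st=comp((s>110)&(h<20),P([.53,-.327,.03]));w=world(n,m,.062)*1000;print(n,"pot",st,cv2.minEnclosingCircle(w.astype(np.float32)))
b=cv2.resize(a[130:290,180:460],None,fx=2.8,fy=2.8,interpolation=cv2.INTER_CUBIC);cv2.imwrite("pics/crop1.png",b)
E
```

```text
top (325, 190) [87 83 81]
top (290, 225) [114 119 121]
top (319, 217) [204 206 208]
top (230, 200) [174 175 172]
top (207, 221) [ 60 100 145]
top (444, 226) [ 62  98 163]
top (386, 243) [159 134 206]
top (270, 200) [131 135 131]
scene (335, 200) [81 77 75]
scene (285, 190) [110 112 114]
scene (312, 177) [164 165 167]
scene (380, 145) [158 159 156]
scene (370, 131) [42 56 75]
scene (195, 265) [ 60  86 143]
top ball [311 210  15  16 197] xy@.044 [0.5386 0.0307 0.044 ]
top plate [ 292  174   64   33 1526] ((618.5145263671875, 16.56377410888672), (175.08033752441406, 73.3392562866211), 81.96832275390625)
top strip [ 185  184   59   52 1602] ((554.893310546875, 331.82794189453125), (144.70013427734375, 105.4649658203125), 67.98612976074219)
top rib [192 214  31  14  98] ((523.0744018554688, 338.7795104980469), (90.61681365966797, 8.645299911499023), 67.8636703491211)
top pot [ 416  199   57   55 2423] ((524.2421264648438, -310.4945068359375), 75.996826171875)
scene ball [305 167  16  11 120] xy@.044 [0.5269 0.0443 0.044 ]
scene plate [ 260  174  119   65 2399] ((583.0352783203125, -1.4033966064453125), (219.7947540283203, 193.38784790039062), 81.87865447998047)
scene strip [351 129  56  27 695] ((555.4810791015625, 328.35565185546875), (139.904052734375, 97.01319122314453), 66.86813354492188)
scene rib [361 122  24  10  66] ((533.4711303710938, 331.18035888671875), (85.45301055908203, 27.18548011779785), 68.07335662841797)
scene pot [ 152  228   83   77 4884] ((541.5780639648438, -324.67864990234375), 91.9655532836914)
```

View pics/crop1.png

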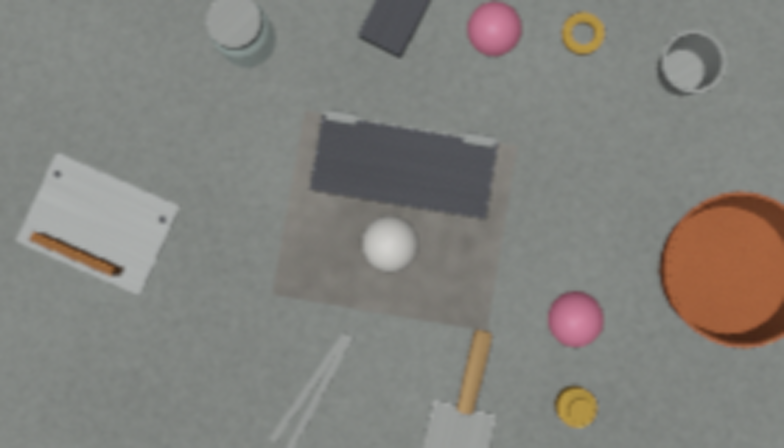

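```bash
cat > ov.py <<'E'
from seg import *
def R2(a):return np.array([[np.cos(a),-np.sin(a)],[np.sin(a),np.cos(a)]])
def box(o,a,x0,x1,y0,y1,z):
    q=np.array([[x0,y0],[x1,y0],[x1,y1],[x0,y1]])@R2(a).T+o;return np.c_[q,np.full(4,z)]
def circ(o,r,z):
    t=np.linspace(0,6.28,40);return np.c_[o[0]+r*np.cos(t),o[1]+r*np.sin(t),0*t+z]
def overlay(cam,im,shapes,x0,y0,x1,y1,f,out):
    b=cv2.resize(im[y0:y1,x0:x1],None,fx=f,fy=f,interpolation=cv2.INTER_CUBIC)
    for P,c in shapes:
        p=(proj(cam,P)-[x0-.5,y0-.5])*f
        cv2.polylines(b,[np.round(p).astype(np.int32)],True,c,1)
    if out:cv2.imwrite(out,b)
    return b
def sphere(cam,c,r):
    M=np.linalg.inv(np.array(calibration(cam)["camera_from_world"]));d=np.array(c)-M[:3,3];d/=np.linalg.norm(d)
    u=np.cross(d,[0,0,1.]);u/=np.linalg.norm(u);v=np.cross(d,u);t=np.linspace(0,6.28,40)[:,None]
    return np.array(c)+r*(np.cos(t)*u+np.sin(t)*v)
E
python3 - <<'E'
from ov import *
bo=np.array([.5665,.0239]);ba=-.14;so=np.array([.555,.330]);sa=-.387;po=[.525,-.312]
G=(0,255,0);Y=(0,255,255);C=(255,255,0)
bl=list(bo+R2(ba)@[-.025,0])+[.044];print(bl)
def sh(cam):return [(box(bo,ba,-.095,.095,-.11,.11,.02),G),(box(bo,ba,.015,.095,-.09,.09,.033),Y),(sphere(cam,bl,.028),C),
 (box(so,sa,-.05,.05,-.07,.07,.004),G),(box(so,sa,-.04,-.03,-.045,.045,.044),Y),(circ(po,.076,.062),G),(circ(po,.064,.005),Y)]
a=overlay("top",cv2.imread("pics/top0.png"),sh("top"),180,160,480,260,2.6,0)
b=overlay("scene",cv2.imread("pics/scene0.png"),sh("scene"),145,110,415,310,2.6,0)[:,:702]
w=np.zeros((260+520,780,3),np.uint8);w[:260]=a;w[260:,:702]=b
cv2.imwrite("pics/ov1.png",cv2.resize(w,None,fx=.76,fy=.76,interpolation=cv2.INTER_AREA))
print(proj("top",[[.283,-.585,.23]]))
for p in[(508,218),(540,290),(577,303)]: print(ray("top",p,0),ray("top",p,.2))
E
```

```text
[np.float64(0.5417446000946841), np.float64(0.027388577866105913), 0.044]
[[590.2547 337.6439]]
[ 0.5525 -0.511   0.    ] [ 0.5442 -0.4203  0.2   ]
[ 0.3521 -0.5987  0.    ] [ 0.3797 -0.4922  0.2   ]
[ 0.319  -0.7011  0.    ] [ 0.3526 -0.5763  0.2   ]
```

View pics/ov1.png

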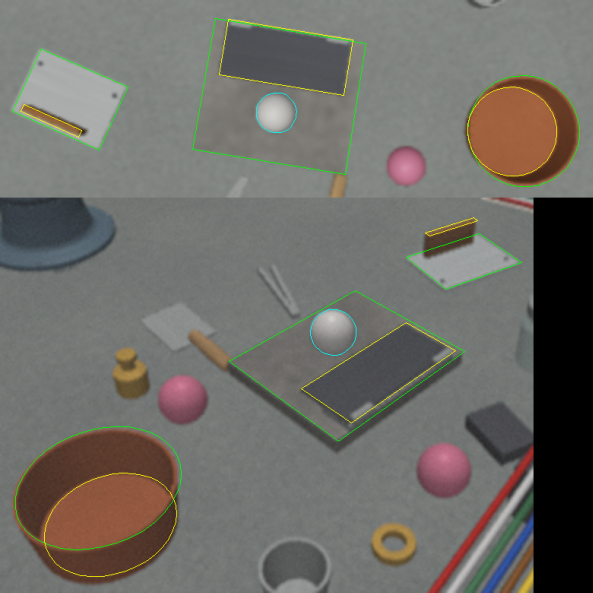

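```bash
cat > go.py <<'E'
import sys; from h import *
from scipy.spatial.transform import Rotation as R
np.set_printoptions(precision=4,suppress=True)
def go(x,y,z,yaw,cur=None,cq=None):
    o=get_obs();p=o["tool_pos"] if cur is None else cur;M=R.from_quat(o["tcp_rot"]).as_matrix()
    t=M.T@(np.array([x,y,z])-p)/.03;w=np.arctan2(M[1,0],M[0,0]);d=-(yaw-w);d=(d+np.pi/2)%np.pi-np.pi/2
    print("travel",t.round(3),"turn",round(np.degrees(d)/6,3),"| clock",round(o["clock"],2),"pos",p,"yaw",round(w,4),"j",o["joint_pos"].round(2),"F",o["contact_force"].round(2),"tilt",M[2,2].round(5),"w",round(o["grip_width"],4))
if __name__=="__main__":go(*map(float,sys.argv[1:5]))
E
python3 go.py .5417 .0274 .14 -.14
```

```text
travel [ 16.65  -14.621   3.043] turn 5.642 | clock 1.5 pos [ 0.2832 -0.585   0.2313] yaw 0.4508 j [ 1.02  0.38  0.04  1.6  -0.02  1.16 -0.05] F [ 0.07 -0.71 -0.23] tilt -1.0 w 0.0854
```

Request:
apply_moves(
  travel=[
    [1,-0.9,0.2],
    [2.4,-2.1,0.4],
    [4,-3.5,0.7],
    [5.6,-4.9,1],
    [7.2,-6.3,1.3],
    [8.8,-7.7,1.6],
    [10.4,-9.1,1.9],
    [12,-10.5,2.2],
    [13.4,-11.8,2.5],
    [14.8,-13,2.7],
    [15.9,-14,2.9],
    [16.65,-14.62,3.04],
  ],
  turn=[0.3,0.8,1.4,2,2.6,3.2,3.8,4.3,4.8,5.2,5.5,5.64],
  gripper=-1,
)

```text
clock: 2.7
tool_pos: [0.5114, -0.0441, 0.1511]
tcp_rot: [0.998, -0.07, 0.001, 0.0]
contact_force: [1.3, -0.5, -0.7]
grip_width: 0.0853
```

```bash
python3 go.py .5417 .0274 .023 -.14; python3 -c "
from h import *
im=camera('scene');cv2.imwrite('pics/s2.png',cv2.resize(im[60:280,200:420],None,fx=2.5,fy=2.5,interpolation=2))"
```

```text
travel [ 0.659 -2.502  4.271] turn -0.01 | clock 2.7 pos [ 0.5114 -0.0441  0.1511] yaw -0.1411 j [ 0.25  0.23 -0.28  1.99  0.08  0.93 -1.77] F [ 1.31 -0.52 -0.74] tilt -1.0 w 0.0853
```

View pics/s2.png

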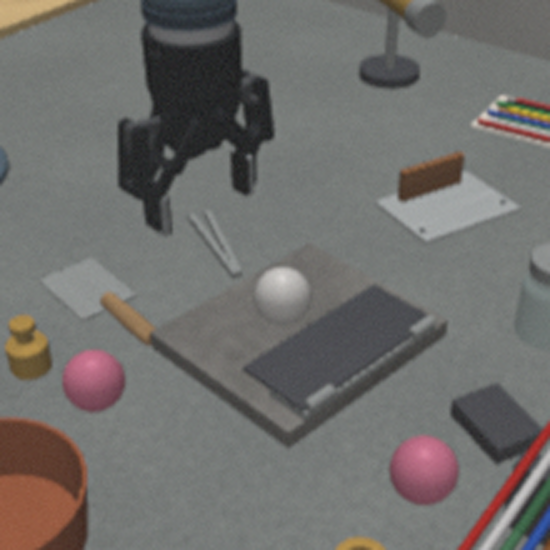

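Request:
apply_moves(
  travel=[
    [0,0,0],
    [0,0,0],
    [0,0,0],
  ],
  turn=[0,0,0],
)

```text
clock: 3.05
tool_pos: [0.5102, -0.048, 0.1509]
tcp_rot: [0.997, -0.071, -0.0, 0.001]
contact_force: [-0.4, -0.3, 0.3]
grip_width: 0.085
```

```bash
python3 go.py .5417 .0274 .023 -.14
```

```text
travel [ 0.681 -2.641  4.262] turn -0.028 | clock 3.05 pos [ 0.5102 -0.048   0.1509] yaw -0.143 j [ 0.26  0.23 -0.27  1.99  0.08  0.93 -1.77] F [-0.38 -0.31  0.26] tilt -1.0 w 0.085
```

Request:
apply_moves(
  travel=[
    [0.3,-1,0],
    [0.6,-2,0.3],
    [0.68,-2.64,1],
    [0.68,-2.64,1],
    [0.68,-2.64,1],
    [0.68,-2.64,1],
  ],
  turn=[0,0,0,0,0,0],
)

```text
clock: 3.65
tool_pos: [0.5421, 0.027, 0.1214]
tcp_rot: [0.997, -0.072, 0.0, 0.001]
contact_force: [0.2, -0.2, -0.2]
grip_width: 0.0854
```

```bash
python3 go.py .5417 .0274 .023 -.14
python3 - <<'E'
from h import *
a=camera('top')[150:270,250:400];b=camera('scene')[90:250,230:400]
w=np.zeros((330*2+10,500,3),np.uint8);a=cv2.resize(a,None,fx=2.6,fy=2.6,interpolation=2);b=cv2.resize(b,None,fx=2.1,fy=2.1,interpolation=2)
w[:a.shape[0],:a.shape[1]]=a;w[320:320+b.shape[0],:b.shape[1]]=b[:350]
cv2.imwrite('pics/c3.png',w[:660])
# finger check: projected TCP
print(proj('scene',[get_obs()['tool_pos']]),proj('top',[get_obs()['tool_pos']]))
E
```

```text
travel [-0.017 -0.016  3.282] turn -0.035 | clock 3.65 pos [0.5421 0.027  0.1214] yaw -0.1436 j [ 0.14  0.33 -0.31  1.94  0.13  0.89 -1.95] F [ 0.16 -0.18 -0.25] tilt -1.0 w 0.0854
[[313.1804092  150.57892176]] [[318.32299549 215.1183927 ]]
```

Run:
```python
import cv2
w=cv2.imread('pics/c3.png');cv2.imwrite('pics/c3s.png',cv2.resize(w,None,fx=.9,fy=.9))
```

```text
(no output)
```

View pics/c3s.png

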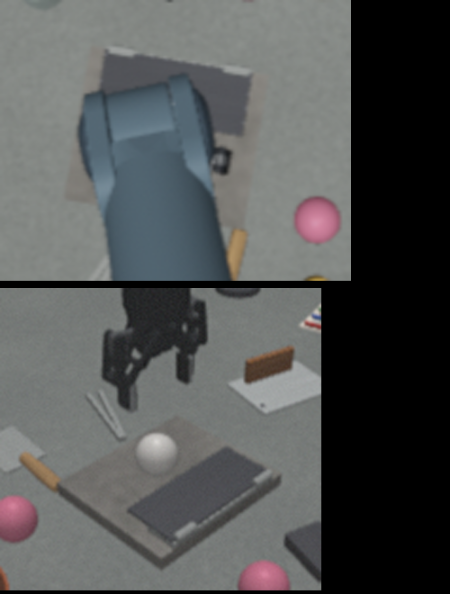

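The open fingers at (128,400) and (186,375) straddle the white ball at (157,453). I'll descend and grip.

Request:
apply_moves(
  travel=[
    [0,0,0.8],
    [0,0,1.6],
    [0,0,2.3],
    [0,0,2.8],
    [0,0,3.1],
    [0,0,3.25],
    [0,0,3.25],
    [0,0,3.25],
  ],
  turn=[0,0,0,0,0,0,0,0],
)

```text
clock: 4.55
tool_pos: [0.5427, 0.0299, 0.0242]
tcp_rot: [0.998, -0.07, 0.001, -0.0]
contact_force: [0.3, -0.6, 0.9]
grip_width: 0.0853
```

Request:
apply_moves(
  travel=[
    [0,0,0],
    [0,0,0],
    [0,0,0],
    [0,0,0],
    [0,0,0],
    [0,0,0],
  ],
  turn=[0,0,0,0,0,0],
  gripper=1,
  force=40,
)

```text
clock: 5.15
tool_pos: [0.5424, 0.0276, 0.0248]
tcp_rot: [0.998, -0.07, 0.0, 0.001]
contact_force: [-2.1, -3.6, 7.5]
grip_width: 0.0541
```

Request:
apply_moves(
  travel=[
    [0,0,-0.1],
    [0,0,-0.4],
    [0,0,-0.8],
    [0,0,-1.2],
    [0,0,-1.6],
    [0,0,-2.2],
    [0,0,-2.8],
    [0,0,-3.2],
    [0,0,-3.2],
  ],
  turn=[0,0,0,0,0,0,0,0,0],
)

```text
clock: 6.05
tool_pos: [0.544, 0.0302, 0.1221]
tcp_rot: [0.998, -0.07, 0.003, -0.0]
contact_force: [-0.3, -0.4, -2.1]
grip_width: 0.0547
```

```bash
python3 go.py .525 -.312 .12 -.14; python3 -c "
from h import *
im=camera('scene');cv2.imwrite('pics/s4.png',cv2.resize(im[60:280,200:420],None,fx=2.,fy=2.,interpolation=2))
for r in search_frame('scene','ball'):print(r)"
```

```text
travel [ 0.961 11.382  0.063] turn 0.003 | clock 6.05 pos [0.544  0.0302 0.1221] yaw -0.1397 j [ 0.14  0.33 -0.31  1.94  0.13  0.89 -1.95] F [-0.26 -0.45 -2.09] tilt -0.99999 w 0.0547
{'centre': [0.4801, -0.1695, 0.043], 'score': 0.82}
{'centre': [0.7701, -0.0859, 0.0465], 'score': 0.77}
{'centre': [0.561, 0.0165, 0.1553], 'score': 0.6}
```

View pics/s4.png

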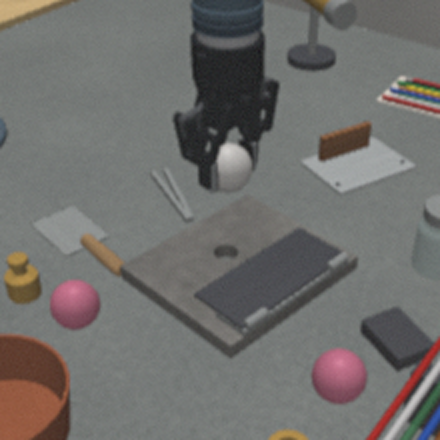

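Request:
apply_moves(
  travel=[
    [0.05,0.5,0],
    [0.1,1.4,0],
    [0.2,2.5,0],
    [0.3,3.7,0],
    [0.4,4.9,0],
    [0.5,6.1,0],
    [0.6,7.3,0],
    [0.7,8.5,0],
    [0.8,9.6,0],
    [0.9,10.6,0],
    [0.95,11.2,0],
    [0.96,11.38,0],
  ],
  turn=[0,0,0,0,0,0,0,0,0,0,0,0],
)

```text
clock: 7.35
tool_pos: [0.5212, -0.315, 0.1182]
tcp_rot: [0.997, -0.072, -0.001, 0.0]
contact_force: [0.5, 0.5, -2.7]
grip_width: 0.0539
```

Request:
apply_moves(
  travel=[
    [0,0,0],
    [0,0,0],
    [0,0,0],
  ],
  turn=[0,0,0],
)

```text
clock: 7.65
tool_pos: [0.5236, -0.3095, 0.1192]
tcp_rot: [0.998, -0.068, -0.0, -0.001]
contact_force: [0.6, -0.0, -2.5]
grip_width: 0.054
```

```bash
python3 go.py .525 -.312 .016 -.14
python3 - <<'E'
from h import *
b=camera('scene')[160:310,130:280]
cv2.imwrite('pics/s5.png',cv2.resize(b,None,fx=2.6,fy=2.6,interpolation=2))
E
```

```text
travel [0.058 0.083 3.441] turn 0.037 | clock 7.65 pos [ 0.5236 -0.3095  0.1192] yaw -0.1361 j [ 0.6   0.43 -0.16  1.79  0.08  0.93 -1.3 ] F [ 0.58 -0.04 -2.51] tilt -1.0 w 0.054
```

View pics/s5.png

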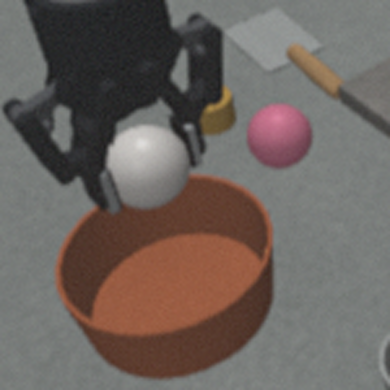

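Request:
apply_moves(
  travel=[
    [0,0.04,0.4],
    [0.03,0.08,1],
    [0.06,0.08,1.6],
    [0.06,0.08,2.2],
    [0.06,0.08,2.7],
    [0.06,0.08,3.05],
    [0.06,0.08,3.25],
    [0.06,0.08,3.35],
    [0.06,0.08,3.38],
    [0.06,0.08,3.38],
    [0.06,0.08,3.38],
  ],
  turn=[0,0,0,0,0,0,0,0,0,0,0],
)

```text
clock: 8.8
tool_pos: [0.525, -0.3153, 0.0188]
tcp_rot: [0.998, -0.07, 0.001, 0.0]
contact_force: [-0.1, -0.3, -3.2]
grip_width: 0.0538
```

```bash
python3 go.py .525 -.312 .0135 -.14
```

```text
travel [-0.015 -0.108  0.177] turn 0.001 | clock 8.8 pos [ 0.525  -0.3153  0.0188] yaw -0.1398 j [ 0.59  0.58 -0.14  1.82  0.11  0.75 -1.32] F [-0.09 -0.28 -3.18] tilt -1.0 w 0.0538
```

Request:
apply_moves(
  travel=[
    [0,0,0.03],
    [0,0,0.06],
    [0,0,0.09],
    [0,0,0.09],
  ],
  turn=[0,0,0,0],
)

```text
clock: 9.2
tool_pos: [0.5242, -0.3148, 0.0151]
tcp_rot: [0.998, -0.07, -0.0, -0.0]
contact_force: [-0.6, 0.0, -2.2]
grip_width: 0.0542
```

Request:
apply_moves(
  travel=[
    [0,0,0.02],
    [0,0,0.04],
    [0,0,0.04],
  ],
  turn=[0,0,0],
)

```text
clock: 9.5
tool_pos: [0.5245, -0.3149, 0.0146]
tcp_rot: [0.998, -0.07, 0.0, 0.0]
contact_force: [-0.9, -0.6, 0.8]
grip_width: 0.0541
```

Request:
apply_moves(
  travel=[
    [0,0,0],
    [0,0,0],
    [0,0,0],
    [0,0,0],
    [0,0,0],
    [0,0,0],
  ],
  turn=[0,0,0,0,0,0],
  gripper=-0.65,
)

```text
clock: 10.1
tool_pos: [0.5243, -0.3149, 0.0141]
tcp_rot: [0.998, -0.07, -0.0, -0.0]
contact_force: [0.3, 0.1, 0.4]
grip_width: 0.0704
```

Request:
apply_moves(
  travel=[
    [0,0,-0.1],
    [0,0,-0.4],
    [0,0,-0.9],
    [0,0,-1.5],
    [0,0,-2.2],
    [0,0,-3],
    [0,0,-3.8],
    [0,0,-4.5],
    [0,0,-5],
    [0,0,-5],
    [0,0,-5],
  ],
  turn=[0,0,0,0,0,0,0,0,0,0,0],
)

```text
clock: 11.2
tool_pos: [0.5242, -0.3149, 0.1643]
tcp_rot: [0.998, -0.07, 0.0, 0.0]
contact_force: [-0.6, 0.4, -0.1]
grip_width: 0.0708
```

```bash
python3 go.py .5225 .341 .15 1.184
python3 - <<'E'
from h import *
b=camera('scene')[160:310,130:280]
cv2.imwrite('pics/s6.png',cv2.resize(b,None,fx=2.2,fy=2.2,interpolation=2))
for r in search_frame('scene','ball'):print(r)
E
```

```text
travel [ -3.102 -21.643   0.472] turn -12.641 | clock 11.2 pos [ 0.5242 -0.3149  0.1643] yaw -0.1397 j [ 0.6   0.38 -0.16  1.75  0.07  1.02 -1.29] F [-0.58  0.39 -0.06] tilt -1.0 w 0.0708
{'centre': [0.7708, -0.0828, 0.0432], 'score': 0.89}
{'centre': [0.4807, -0.1712, 0.045], 'score': 0.85}
{'centre': [0.5384, -0.3219, 0.0498], 'score': 0.7}
{'centre': [0.6302, 0.0037, 0.0355], 'score': 0.42}
{'centre': [0.5407, -0.0063, 0.0159], 'score': 0.35}
```

View pics/s6.png

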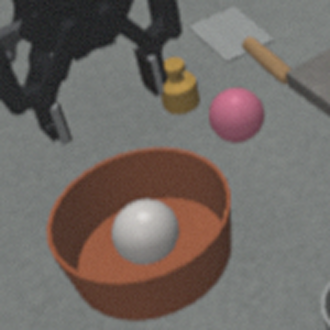

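The ball rests on the pot floor at crop (146,232), fingers clear. On to the strip rib.

Request:
apply_moves(
  travel=[
    [-0.1,-0.6,0],
    [-0.3,-1.7,0],
    [-0.5,-3.2,0],
    [-0.7,-4.8,0],
    [-0.9,-6.4,0],
    [-1.15,-8,0],
    [-1.4,-9.6,0],
    [-1.6,-11.2,0],
    [-1.85,-12.8,0],
    [-2.1,-14.4,0],
    [-2.3,-15.6,0],
    [-2.4,-16.4,0],
  ],
  turn=[-0.5,-1.5,-2.7,-3.9,-5.1,-6.3,-7.5,-8.7,-9.9,-11,-12,-12.6],
  gripper=-0.2,
)

```text
clock: 12.5
tool_pos: [0.5186, 0.1878, 0.1635]
tcp_rot: [0.828, 0.561, -0.0, -0.001]
contact_force: [-0.5, -0.1, -0.0]
grip_width: 0.0508
```

Request:
apply_moves(
  travel=[
    [0,0,0],
    [0,0,0],
  ],
  turn=[0,0],
)

```text
clock: 12.7
tool_pos: [0.5199, 0.1834, 0.1632]
tcp_rot: [0.83, 0.558, -0.001, -0.0]
contact_force: [0.0, -1.7, -0.4]
grip_width: 0.0512
```

```bash
python3 go.py .5225 .341 .10 1.184
```

```text
travel [ 4.9   -1.901  2.103] turn -0.006 | clock 12.7 pos [0.5199 0.1834 0.1632] yaw 1.1834 j [ 0.11  0.34 -0.62  1.87  0.23  1.   -0.99] F [ 0.03 -1.66 -0.38] tilt -1.0 w 0.0512
```

Request:
apply_moves(
  travel=[
    [0.6,-0.2,0.2],
    [1.7,-0.6,0.6],
    [3,-1.1,1],
    [4.1,-1.6,1.5],
    [4.7,-1.8,1.9],
    [4.9,-1.9,2.1],
    [4.9,-1.9,2.1],
    [4.9,-1.9,2.1],
    [4.9,-1.9,2.1],
  ],
  turn=[0,0,0,0,0,0,0,0,0],
)

```text
clock: 13.6
tool_pos: [0.5263, 0.3374, 0.1016]
tcp_rot: [0.832, 0.555, 0.0, 0.001]
contact_force: [0.2, -0.6, 0.3]
grip_width: 0.0511
```

```bash
python3 go.py .5225 .341 .009 1.184;  python3 - <<'E'
from h import *
b=camera('scene')[60:180,310:450]
cv2.imwrite('pics/s7.png',cv2.resize(b,None,fx=4,fy=4,interpolation=2))
E
```

```text
travel [ 0.063 -0.168  3.087] turn -0.073 | clock 13.6 pos [0.5263 0.3374 0.1016] yaw 1.1764 j [-0.17  0.55 -0.59  1.74  0.37  0.97 -1.3 ] F [ 0.19 -0.58  0.31] tilt -1.0 w 0.0511
```

View pics/s7.png

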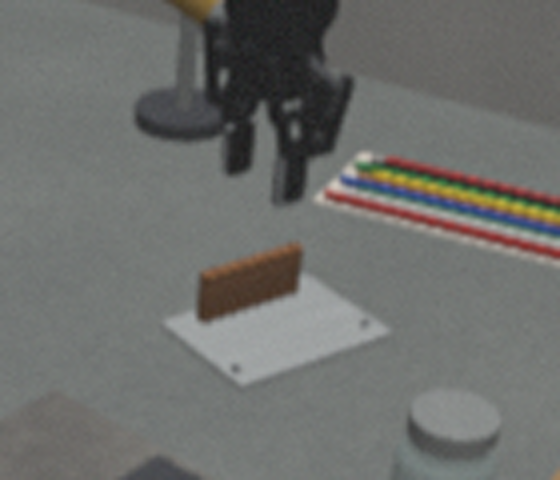

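Run:
```python
from h import *
print((proj('scene',[[.5263,.3374,.1016],[.5263,.3374,.11],[.5263,.3374,.044],[.5225,.341,.044],[.5225,.339,.044]])-[310,60])*4)
im=cv2.imread('pics/scene0.png')
```

```text
[[260.23978483 189.12798007]
 [261.42565621 178.29963891]
 [252.41385517 260.58753109]
 [250.46816368 257.11534487]
 [249.07823407 258.17938549]]
```

Request:
apply_moves(
  travel=[
    [0.03,-0.1,0.3],
    [0.06,-0.17,0.9],
    [0.06,-0.17,1.4],
    [0.06,-0.17,1.8],
    [0.06,-0.17,2.2],
    [0.06,-0.17,2.6],
    [0.06,-0.17,2.9],
    [0.06,-0.17,3.05],
    [0.06,-0.17,3.05],
    [0.06,-0.17,3.05],
  ],
  turn=[0,-0.04,-0.07,-0.07,-0.07,-0.07,-0.07,-0.07,-0.07,-0.07],
)

```text
clock: 14.65
tool_pos: [0.5212, 0.3439, 0.01]
tcp_rot: [0.829, 0.559, 0.0, -0.0]
contact_force: [-0.1, -0.2, 0.6]
grip_width: 0.0509
```

Request:
apply_moves(
  travel=[
    [0,0,0],
    [0,0,0],
    [0,0,0],
    [0,0,0],
    [0,0,0],
    [0,0,0],
    [0,0,0],
    [0,0,0],
  ],
  turn=[0,0,0,0,0,0,0,0],
  gripper=1,
  force=30,
)

```text
clock: 15.45
tool_pos: [0.5214, 0.3438, 0.0103]
tcp_rot: [0.829, 0.559, 0.001, 0.0]
contact_force: [0.3, -0.5, 5.5]
grip_width: 0.0098
```

```bash
python3 go.py .5225 .341 .009 1.184
```

```text
travel [-0.073  0.068  0.042] turn 0.028 | clock 15.45 pos [0.5214 0.3438 0.0103] yaw 1.1869 j [-0.23  0.67 -0.54  1.77  0.45  0.82 -1.37] F [ 0.3  -0.54  5.54] tilt -1.0 w 0.0098
```

Request:
apply_moves(
  travel=[
    [0,0,0],
    [0,0,0],
    [0,0,0],
    [0,0,-0.1],
    [0,0,-0.3],
    [0,0,-0.7],
    [0,0,-1.3],
    [0,0,-2],
    [0,0,-2.6],
    [0,0,-3],
    [0,0,-3],
    [0,0,-3],
  ],
  turn=[0,0,0,0,0,0,0,0,0,0,0,0],
  force=110,
)

```text
clock: 16.65
tool_pos: [0.5209, 0.3433, 0.0998]
tcp_rot: [0.829, 0.559, 0.0, 0.0]
contact_force: [-0.3, -0.6, -1.7]
grip_width: 0.0084
```

Run:
```python
from go import *
# board
bo=np.array([.5665,.0239]);ba=-.14
ex=np.array([np.cos(ba),np.sin(ba)])
t=bo+ex*(-.085); print("pre tcp",t)
go(*t,.10,ba+np.pi/2)
```

```text
pre tcp [0.4823 0.0358]
travel [-9.987  2.649 -0.006] turn -2.329 | clock 16.65 pos [0.5209 0.3433 0.0998] yaw 1.1869 j [-0.18  0.55 -0.6   1.74  0.37  0.96 -1.31] F [-0.3  -0.65 -1.73] tilt -1.0 w 0.0084
```

Request:
apply_moves(
  travel=[
    [-0.4,0.1,0],
    [-1.2,0.3,0],
    [-2.3,0.6,0],
    [-3.5,0.9,0],
    [-4.7,1.25,0],
    [-5.9,1.55,0],
    [-7,1.85,0],
    [-8,2.1,0],
    [-8.9,2.35,0],
    [-9.5,2.5,0],
    [-9.85,2.6,0],
    [-9.99,2.65,0],
  ],
  turn=[-0.1,-0.3,-0.6,-0.9,-1.2,-1.5,-1.8,-2,-2.15,-2.25,-2.33,-2.33],
)

```text
clock: 17.85
tool_pos: [0.4805, 0.0329, 0.0984]
tcp_rot: [0.756, 0.655, -0.002, -0.001]
contact_force: [-0.7, -0.6, -1.1]
grip_width: 0.0084
```

Request:
apply_moves(
  travel=[
    [0,0,0],
    [0,0,0],
    [0,0,0],
  ],
  turn=[0,0,0],
)

```text
clock: 18.15
tool_pos: [0.4823, 0.037, 0.0996]
tcp_rot: [0.754, 0.657, 0.0, -0.0]
contact_force: [-0.1, -0.0, -1.6]
grip_width: 0.0085
```

Run:
```python
from ov import *; from go import go
bo=np.array([.5665,.0239]);ba=-.14
o=get_obs();p=o["tool_pos"];t=bo+R2(ba)@[-.085,0];go(*t,.04,ba+np.pi/2)
im=camera("scene");cv2.imwrite("pics/s8raw.png",im)
q=o["tcp_rot"];w=np.arctan2(2*q[0]*q[1],q[0]**2-q[1]**2);sa=w-np.pi/2
so=p[:2]+R2(sa)@[.035,0];z0=p[2]-.010
S=[(box(so,sa,-.05,.05,-.07,.07,z0+.004),(0,255,0)),(box(so,sa,-.04,-.03,-.045,.045,z0+.044),(0,255,255)),(box(bo,ba,-.095,.095,-.11,.11,.02),(255,0,255)),(box(bo,ba,.015,.095,-.09,.09,.033),(255,0,255))]
overlay("scene",im,S,220,90,420,250,3.9,"pics/s8.png")
# strip plate segmentation
hsv=cv2.cvtColor(im,cv2.COLOR_BGR2HSV);m,c,st=comp((hsv[...,2]>140)&(hsv[...,1]<45),proj("scene",[[*so,z0+.004]])[0])
print(st,rect("scene",m,z0+.004),so*1000,np.degrees(sa))
```

```text
travel [-0.042  0.006  1.985] turn 0.019 | clock 18.15 pos [0.4823 0.037  0.0996] yaw 1.4328 j [ 0.41  0.31 -0.64  2.07  0.25  0.83 -0.51] F [-0.07 -0.05 -1.55] tilt -1.0 w 0.0085
[ 271  139   69   39 1189] ((517.67529296875, 31.21511459350586), (140.48095703125, 99.162841796875), 81.7173080444336) [516.9865  32.1979] -7.909115583436629
```

View pics/s8.png

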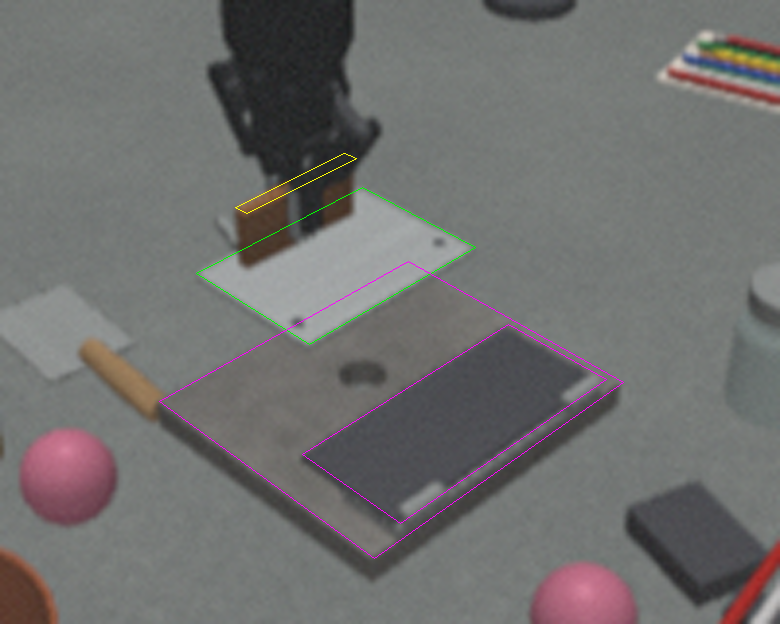

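Request:
apply_moves(
  travel=[
    [0,0,0.3],
    [0,0,0.8],
    [0,0,1.3],
    [0,0,1.7],
    [0,0,2],
    [0,0,2.15],
    [0,0,2.15],
    [0,0,2.15],
  ],
  turn=[0,0,0,0,0,0,0,0],
)

```text
clock: 19.0
tool_pos: [0.4827, 0.036, 0.0353]
tcp_rot: [0.755, 0.656, 0.0, 0.0]
contact_force: [-0.1, -0.0, -1.7]
grip_width: 0.0084
```

Request:
apply_moves(
  travel=[
    [0,0,0.05],
    [0,0,0.1],
    [0,0,0.1],
    [0,0,0.1],
  ],
  turn=[0,0,0,0],
)

```text
clock: 19.4
tool_pos: [0.4825, 0.0358, 0.0323]
tcp_rot: [0.755, 0.656, 0.0, 0.0]
contact_force: [-0.1, 0.0, -1.5]
grip_width: 0.0086
```

Request:
apply_moves(
  travel=[
    [0,0,0.03],
    [0,0,0.05],
    [0,0,0.05],
  ],
  turn=[0,0,0],
)

```text
clock: 19.7
tool_pos: [0.4823, 0.0359, 0.0305]
tcp_rot: [0.755, 0.656, -0.0, -0.0]
contact_force: [-0.4, -0.7, -1.4]
grip_width: 0.0088
```

Request:
apply_moves(
  travel=[
    [0,0,0.02],
    [0,0,0.03],
    [0,0,0.03],
  ],
  turn=[0,0,0],
)

```text
clock: 20.0
tool_pos: [0.4824, 0.0358, 0.0303]
tcp_rot: [0.755, 0.656, -0.0, 0.0]
contact_force: [-2.8, 0.2, 5.3]
grip_width: 0.0087
```

Request:
apply_moves(
  travel=[
    [0,0,0.02],
    [0,0,0.03],
    [0,0,0.03],
  ],
  turn=[0,0,0],
)

```text
clock: 20.3
tool_pos: [0.4824, 0.0358, 0.0303]
tcp_rot: [0.755, 0.656, -0.001, 0.0]
contact_force: [-4.4, -1.4, 13.1]
grip_width: 0.0085
```

Request:
apply_moves(
  travel=[
    [0,0,-0.03],
    [0,0.04,-0.04],
    [0,0.12,-0.04],
    [0,0.2,-0.04],
    [0,0.28,-0.04],
    [0,0.36,-0.04],
    [0,0.44,-0.04],
    [0,0.52,-0.04],
    [0,0.6,-0.04],
    [0,0.68,-0.04],
    [0,0.74,-0.04],
    [0,0.74,-0.04],
  ],
  turn=[0,0,0,0,0,0,0,0,0,0,0,0],
)

```text
clock: 21.5
tool_pos: [0.503, 0.0338, 0.0304]
tcp_rot: [0.754, 0.656, -0.001, -0.001]
contact_force: [-5.7, 0.1, 7.9]
grip_width: 0.0084
```

Run:
```python
from ov import *; from go import go
bo=np.array([.5665,.0239]);ba=-.14
o=get_obs();p=o["tool_pos"];t=bo+R2(ba)@[-.035,0];go(*t,.0293,ba+np.pi/2)
print("board-frame tcp",R2(-ba)@(p[:2]-bo)*1000)
im=camera("scene")
q=o["tcp_rot"];w=np.arctan2(2*q[0]*q[1],q[0]**2-q[1]**2);sa=w-np.pi/2
so=p[:2]+R2(sa)@[.035,0];z0=.02
S=[(box(so,sa,-.05,.05,-.07,.07,z0+.004),(0,255,0)),(box(bo,ba,.015,.095,-.09,.09,.033),(255,0,255))]
overlay("scene",im,S,240,120,400,240,4.9,"pics/s9.png")
```

```text
travel [-0.033  0.975  0.032] turn 0.011 | clock 21.5 pos [0.503  0.0338 0.0304] yaw 1.432 j [ 0.35  0.47 -0.57  2.05  0.37  0.72 -0.59] F [-5.72  0.06  7.85] tilt -1.0 w 0.0084
board-frame tcp [-64.2335   0.967 ]
```

View pics/s9.png

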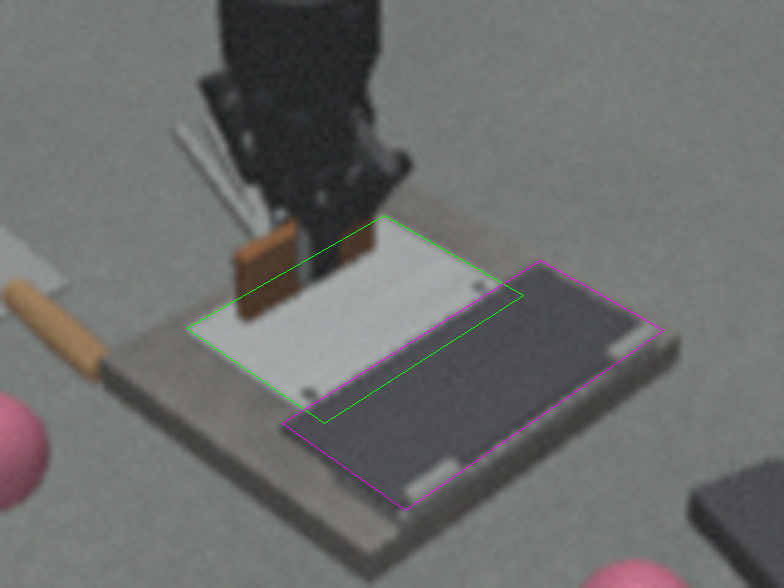

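The strip edge has gone in under the lapped plate (lead edge at about (480,290)–(310,400)), square to it, and the plate is still flat on its outline. I'll carry on pushing home by force feel.

Request:
apply_moves(
  travel=[
    [0,0.05,-0.02],
    [0,0.13,-0.02],
    [0,0.21,-0.02],
    [0,0.29,-0.02],
    [0,0.37,-0.02],
    [0,0.45,-0.02],
    [0,0.53,-0.02],
    [0,0.61,-0.02],
    [0,0.69,-0.02],
    [0,0.76,-0.02],
    [0,0.82,-0.02],
    [0,0.82,-0.02],
  ],
  turn=[0,0,0,0,0,0,0,0,0,0,0,0],
)

```text
clock: 22.75
tool_pos: [0.5291, 0.0294, 0.0306]
tcp_rot: [0.755, 0.656, 0.0, 0.0]
contact_force: [0.1, -0.2, -1.5]
grip_width: 0.0089
```

Request:
apply_moves(
  travel=[
    [0,0.03,0],
    [0,0.06,0],
    [0,0.06,0],
  ],
  turn=[0,0,0],
)

```text
clock: 23.05
tool_pos: [0.5306, 0.0291, 0.0306]
tcp_rot: [0.755, 0.656, 0.0, 0.0]
contact_force: [0.9, -0.8, -1.4]
grip_width: 0.0088
```

Request:
apply_moves(
  travel=[
    [0,0.03,0],
    [0,0.06,0],
    [0,0.06,0],
  ],
  turn=[0,0,0],
)

```text
clock: 23.35
tool_pos: [0.5313, 0.029, 0.0305]
tcp_rot: [0.755, 0.656, -0.001, -0.001]
contact_force: [-2.9, 0.3, 1.9]
grip_width: 0.0086
```

Request:
apply_moves(
  travel=[
    [0,0.03,0],
    [0,0.05,0],
    [0,0.05,0],
  ],
  turn=[0,0,0],
)

```text
clock: 23.65
tool_pos: [0.5312, 0.029, 0.0305]
tcp_rot: [0.755, 0.656, -0.002, -0.001]
contact_force: [-7.2, 0.2, 5.5]
grip_width: 0.0087
```

Request:
apply_moves(
  travel=[
    [0,0.03,0],
    [0,0.05,0],
    [0,0.05,0],
  ],
  turn=[0,0,0],
)

```text
clock: 23.95
tool_pos: [0.5312, 0.029, 0.0305]
tcp_rot: [0.755, 0.656, -0.003, -0.002]
contact_force: [-10.6, -0.6, 9.6]
grip_width: 0.0088
```

Request:
apply_moves(
  travel=[
    [0,-0.02,0.02],
    [0,-0.02,0.04],
    [0,-0.02,0.05],
    [0,-0.02,0.05],
    [0,-0.02,0.05],
  ],
  turn=[0,0,0,0,0],
)

```text
clock: 24.45
tool_pos: [0.5312, 0.0289, 0.0303]
tcp_rot: [0.755, 0.656, -0.003, -0.001]
contact_force: [-13.3, -0.7, 18.3]
grip_width: 0.0088
```

Run:
```python
from ov import *; from go import go
bo=np.array([.5665,.0239]);ba=-.14
o=get_obs();p=o["tool_pos"];go(*p,ba+np.pi/2)
from scipy.spatial.transform import Rotation as R
print("board tcp mm",R2(-ba)@(p[:2]-bo)*1000,R.from_quat(o["tcp_rot"]).as_matrix()[2],o["wrist_torque"],o["clock"])
im=camera("scene");cv2.imwrite("pics/s10.png",im)
hsv=cv2.cvtColor(im,cv2.COLOR_BGR2HSV)
m,c,st=comp((hsv[...,2]>140)&(hsv[...,1]<45),proj("scene",[[*(bo+R2(ba)@[0,-.03]),.024]])[0])
w=(world("scene",m,.024)-bo)@R2(-ba).T*1000
print("visible strip: board-frame extents",w.min(0),w.max(0),rect("scene",m,.024))
g=cv2.cvtColor(im,cv2.COLOR_BGR2GRAY);pl,c,st=comp((g<93)&(cv2.fillPoly(np.zeros_like(g),[np.int32(proj("scene",box(bo,ba,0,.11,-.105,.105,.033)))],1)>0),proj("scene",[[*(bo+R2(ba)@[.05,0]),.033]])[0])
im0=cv2.cvtColor(cv2.imread("pics/scene0.png"),cv2.COLOR_BGR2GRAY)
pl0,_,_=comp((im0<93)&(cv2.fillPoly(np.zeros_like(g),[np.int32(proj("scene",box(bo,ba,0,.11,-.105,.105,.033)))],1)>0),c)
for q in(pl0,pl):
    w=(world("scene",q,.033)-bo)@R2(-ba).T*1000;print("plate ext",np.percentile(w,3,0),np.percentile(w,97,0),q.sum())
for r in search_frame("scene","ball"):print(r)
```

```text
travel [0. 0. 0.] turn 0.007 | clock 24.45 pos [0.5312 0.0289 0.0303] yaw 1.4315 j [ 0.34  0.51 -0.55  1.99  0.38  0.76 -0.58] F [-13.29  -0.68  18.29] tilt -0.99997 w 0.0088
board tcp mm [-35.7029   0.0525] [-0.0033 -0.0068 -1.    ] [ 0.1788  2.0575 -0.0849] 24.45
visible strip: board-frame extents [-50.1808 -70.4279] [ 7.4321 68.4277] ((545.5105590820312, 25.78784942626953), (139.1527862548828, 56.60964584350586), 81.07980346679688)
plate ext [ 14.8869 -99.5526] [108.9022  86.2581] 1933
plate ext [ 17.4924 -99.2238] [108.9073  86.263 ] 1867
{'centre': [0.7652, -0.0838, 0.0444], 'score': 0.95}
{'centre': [0.5364, -0.3229, 0.0517], 'score': 0.85}
{'centre': [0.4818, -0.1693, 0.0408], 'score': 0.57}
```

Request:
apply_moves(
  travel=[
    [0,0,0],
    [0,0,0],
    [0,0,0],
    [0,0,0],
    [0,0,0],
    [0,0,0],
  ],
  turn=[0,0,0,0,0,0],
)

```text
clock: 25.15
tool_pos: [0.5311, 0.0289, 0.0303]
tcp_rot: [0.755, 0.656, -0.003, -0.002]
contact_force: [-13.8, -0.5, 17.6]
grip_width: 0.0085
```

Run:
```python
from h import *
o=get_obs();print(o["clock"],o["tool_pos"],o["contact_force"],abs(o["qd"]).max(),o["grip_width"])
print(sign_off())
```

```text
25.15 [0.53113249 0.02892047 0.03032547] [-13.7778313   -0.50521432  17.60518189] 0.0007052905103037502 0.008486849008414538
the job is handed in; nothing more can be done
None
```

I handed the job in at 25.2 s, with the white ball in the clay pot and the strip held home under the lapped plate. `sign_off` gave no verdict.

- **Ball:** I took it out of the board hole, lowered it to the pot floor by force feel and let go. The network still found it at the middle of the pot in the last picture.
- **Strip:** I gripped it by the rib and slid it under the plate until the force rose against the stop. By board-frame estimate it ended within about 1 mm of home, centred within about 1 mm and square within 0.02 rad.
- **Hold at hand-in:** The tool was pressing down with about 18 N and forward with about 14 N, and the arm was still. The grip force was set to 110 N.

**Checks that were not perfect:**
- The tool tilted about 7 mrad nose-down under the push, so the strip's back edge could be up to about 0.7 mm high. The limit is 2 mm.
- The plate's front edge measured about 2.6 mm different in the last picture. I put this down to the bright strip beside it, because lifting would shift it the other way. I did not measure the hinge angle directly.
- I had used all 12 picture views before the final push, so the final state was checked by numbers only. I did not separately check that the bystanders had not moved.

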